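# Test a clamp's return spring and sort it

## Robot

A 6-joint arm with a two-finger parallel gripper is mounted at the origin on the work surface. World frame = base frame: x ahead of the robot, y to its left, z up, the work surface at z = 0. Lengths are in mm, angles in rad, forces in N, time in s.
With the tool pointing down it reaches from about 325 to 900 mm from the base axis. Payload 3.5 kg.
Tool frame: the origin (TCP) lies midway between the tips of the shut fingers; the grasp point (between the pads) lies 19 mm behind it (manip.pinch_z is the distance from the TCP to the grasp point, in mm); z points along the fingers, x is the direction in which the jaws open and shut, and the axes are right-handed (so a half turn about z gives the same grasp; the last joint's range is limited). The gripper opens to 85 mm and grips with 20 to 120 N. Pads are 22 mm wide; open, the fingers measure 114 mm over their backs; the gripper's body (76 mm by 85 mm) begins 54 mm behind the grasp point. The pads swing forward as they close: fully open they stand 13 mm farther back than shut.
Start: joints at [-1.385, 0.276, -0.026, 1.268, 0, 1.467], TCP at [177.989, -599.117, 231.313] pointing down, gripper open.
Joint ranges: [-3.12, 3.12], [-0.85, 1.88], [-1.08, 1.24], [-1.95, 2.15], [-1.57, 1.53], [-3.14, 3.14]. Speed limits (rad/s): [2.57, 2.57, 3.14, 3.14, 3.14, 3.14].

## Interface

Orientations are given as a 3x3 rotation matrix whose columns are the frame's x, y, z axes.
In Python, from bench import manip gives the robot as it stands.
- The arm moves only by the tool jog_arm, never from a script. Its argument "targets" is a list of rows, each an object of numbers: "grip": the gripper's target within -1 to 1 (fully open at 1, half-way at 0, shut at -1); "tx", "ty", "tz": the shift along the tool's x, y, z in cm; "spin": the turn about the tool's z in degrees. In form: [{"grip": .., "tx": .., "ty": .., "tz": .., "spin": ..}, ...]. A call has 1 to 12 rows; each row shifts and turns the commanded pose from where the row before left it, along the tool's axes as they then stand; what a row does not reach is not made up. A row lasts 1/12 s, in which the tool goes at most 41.7 mm and 7.16 degrees, less where a joint would pass 70% of its speed; a pose out of reach is approached as far as the arm can. A call with a gripper value outside its range is refused whole. The fingers move at their own pace and stop on an object; "squeeze" is the grip in N (left out, the last holds). Time passes only in rows, so rows that do not move let the fingers close. It gives the time, the measured TCP pose, the force and the opening at its end, in the units of the state.
- manip.sense(): the state, without advancing time (a new reading comes with each control period).
- manip.snapshot(name): name is "side" or "top" or "wrist"; returns a dict with "color" (480x640x3 uint8, red, green, blue), "z_map" (480x640 float32, mm along the optical axis (not along the pixel's ray), 0 where there is no reading), "camera_matrix" (3x3 intrinsics, pixels), "extrinsics" (4x4, takes a point from world to camera coordinates). Camera axes: x right, y down, z forward; pixel columns grow to the right and rows downward; lengths in mm; the calibration is good to about 2 mm. A picture is of the moment at which its call begins.
- manip.sign_off(): hands the job in, once; it reports no verdict.
The state is a dict: "time": time; "qpos": joint angles; "dq": joint speeds; "effort": joint torques, N m; "tool_pos": TCP position; "ee_rot": TCP orientation; "ft_force": force on the tool from outside, world axes, zero at the start; "ft_torque": the same for the moment, N m; "opening": finger opening in mm.
Only numpy, scipy, OpenCV 4.12 (cv2) and the standard library are available. Lean on these libraries where they do the work, as an engineer would, in place of code of your own. Each camera call takes 0.05 s, during which the arm holds its last target.

## Task

Test the return spring that stands on the tester: press it straight down with its test load of 15 N for about a second, without ever overloading it (20 N at most), and let only the spring, not your hand, move the yellow drag pointer. If the pointer has stopped above the red mark the spring is sound: stand it upright in the blue tray; if it has been driven below the mark the spring is tired: stand it upright in the orange tray. Set it down gently and leave everything else on the bench alone.

Things in the scene. Friction and masses are not known exactly. Their poses are not given: they have to be found in the camera images.
- spring_foot (a point): Centre of the lower (foot) cup of the loose coil spring that stands upright on the tester: on its axis, 11 mm above its underside; z runs up the spring. Foot cup 32 mm across, 22 mm tall; coils 31 mm across; on top a cap 48 mm across, 18 mm tall, flat, with a blue disc: press on it, and grip the spring by it.
- spring: The same spring, all of it; origin at the centre of its underside. About 0.2 kg. Unloaded it stands 84 to 100 mm tall, for it may have sagged: find the height of its cap by touch or sight. Its stiffness is not given. The cap does not pull out: lifting it lifts the whole spring.
- tester_seat (a point): Centre of the spring's seat, on top of the fixed green tester base (130 x 185 mm, 20 mm thick). The foot stands in a steel collar 6 mm high with 1.5 mm of play. z is up; along +y, centred 68 mm from the seat, stands a column. The pointer reaches from it to the spring along y, so grip the cap with fingers on its +x and -x sides.
- tester: The fixed tester with all it carries; origin at the base's underside, below the seat, axes as the seat. Its aluminium column measures 30 mm along x and 16 mm along y; its top is 99 mm above the seat.
- pointer (a joint): Yellow drag pointer on the column: a tongue 6 mm wide, 3 mm thick, reaching under the rim of the spring's cap (tip 20 mm from the spring's axis). The cap pushes it down as the spring is pressed, and it stays where it is left. Value in m, growing downward; at 0 its upper edge is 65 mm above the seat; it starts at 0 to 3 mm.
- pointer_edge (a point): Centre of the pointer's upper edge, at the column; moves with the pointer. Yellow tabs at the same height stand out 17 mm from the column on its +x and -x sides.
- mark (a point): The red reference mark on the column, at its middle height, 50 mm above the seat; red bars stand out 15 mm from the column's +x and -x sides at this height. Compare the height of pointer_edge with the height of this point.
- good_tray_in (a point): Centre of the inner floor of the blue tray for sound springs: fixed, 135 x 135 mm outside, walls 6 mm thick and 22 mm high from the bench, floor about 6 mm above the bench.
- reject_tray_in (a point): Centre of the inner floor of the orange tray for tired springs, of the same size.
- good_tray: The blue tray; origin at the centre of its underside.
- reject_tray: The orange tray; origin at the centre of its underside.
- washer: Loose brass washer, 26 mm across, 4 mm thick, lying on the tester base beside the seat, on the -y side. Bystander.
- mallet: Carver's wooden mallet, 100 mm across and 240 mm tall, standing. Bystander.
- gouge: Gouge with wooden handle lying on the bench, 240 mm long. Bystander.
- chisel: Chisel with wooden handle lying on the bench, 230 mm long. Bystander.
- brush: Hand brush lying on the bench. Bystander.
- oil_jar: Amber oil jar, 64 mm across and 90 mm tall. Bystander.
- claw_block: Small carved practice block, 110 x 60 mm, about 50 mm tall. Bystander.
Not all that is in view belongs to the job. What is shaped like the reject_tray but black, green or purple is not meant.

How it is judged:
By the outcome, as a careful person would: the job done as asked, in the order asked, and still so for the second after the job is handed in, with the robot touching nothing.
It also fails if it takes over 61 s, if anything falls off the work surface, if the arm or the gripper's body presses on something with over 40 N, if the wrist force passes 120 N, or if a joint passes its speed limit or range.

## Working session

There is one attempt and no reset: what is moved stays moved. The work goes in short steps, Python scripts to look and compute and a tool call to move; the robot and the scene stay as the last step left them, time stands still between calls to the robot, and variables do not carry over. Pictures are saved under pics/ and viewed, and the job is handed in when it is done.

Besides the shell and the picture viewer there is one more tool, called after "Emit:" as name([rows], argument=value, ...), one row to a line, values as JSON. jog_arm: Moves the arm, as the interface text tells. Its arguments: {"type":"object","properties":{"targets":{"type":"array"},"squeeze":{"type":"number"}},"required":["targets"]}

```bash
mkdir -p pics; ls; python3 - <<'E'
from bench import manip
import cv2,numpy as np
s=manip.sense();print(s['time'],s['tool_pos'],s['ee_rot'],s['ft_force'],s['opening'],manip.pinch_z)
for n in['side','top','wrist']:
    d=manip.snapshot(n);cv2.imwrite(f'pics/{n}0.png',d['color'][:,:,::-1]);np.savez(f'{n}0.npz',**d)
    print(n,d['camera_matrix'].tolist(),d['extrinsics'].round(3).tolist())
E
```

```text
pics
0.0 [ 177.83105777 -598.33564861  230.15337887] [[ 2.84785484e-01 -9.58591162e-01 -4.60729502e-04]
 [-9.58588679e-01 -2.84785798e-01  2.18920507e-03]
 [-2.22976185e-03 -1.81803741e-04 -9.99997498e-01]] [-0.05040867  0.31515758  0.52447552] 85.13925788220416 18.700000000000003
side [[573.8206249356444, 0.0, 317.9769010634149], [0.0, 573.8206249356444, 240.54574143535802], [0.0, 0.0, 1.0]] [[-0.799, -0.601, 0.002, 428.913], [-0.45, 0.596, -0.665, 318.565], [0.398, -0.532, -0.747, 1666.47], [0.0, 0.0, 0.0, 1.0]]
top [[615.6683603420189, 0.0, 315.6381545341326], [0.0, 615.6683603420189, 231.0880145334554], [0.0, 0.0, 1.0]] [[0.017, -1.0, 0.013, -35.124], [-0.984, -0.019, -0.177, 547.671], [0.178, -0.01, -0.984, 1488.26], [0.0, 0.0, 0.0, 1.0]]
wrist [[374.2997324232921, 0.0, 321.38902706047725], [0.0, 374.2997324232921, 236.4488092813224], [0.0, 0.0, 1.0]] [[0.284, -0.959, -0.001, -624.093], [-0.905, -0.269, 0.328, -43.669], [-0.315, -0.092, -0.945, 380.682], [0.0, 0.0, 0.0, 1.0]]
```

View pics/side0.png

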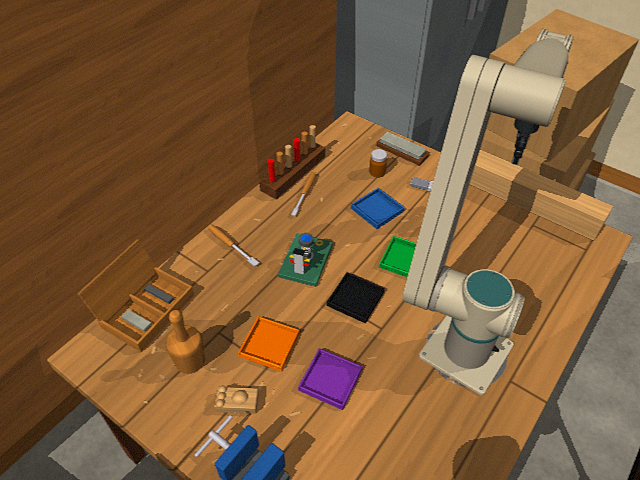

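View pics/top0.png

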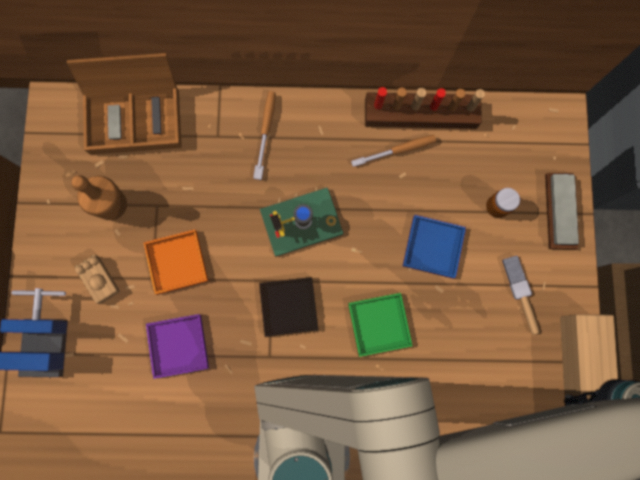

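View pics/wrist0.png

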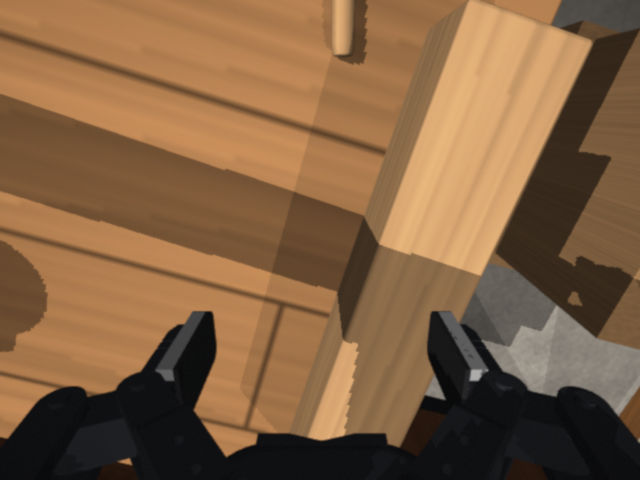

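Top view: spring's blue disc is at about (303,215) on the green base, with the column to its left. The blue tray is at (436,246) and the orange at (177,262). The side view shows the tester at (305,255).

```bash
cat > h.py <<'E'
import numpy as np,cv2
def ray(d,uv,z):
    K=d['camera_matrix'];E=d['extrinsics'];R=E[:3,:3];t=E[:3,3]
    c=-R.T@t;v=R.T@np.linalg.inv(K)@np.array([uv[0],uv[1],1.]);return c+v*(z-c[2])/v[2]
def pt(d,uv,zc):
    K=d['camera_matrix'];E=d['extrinsics'];R=E[:3,:3];t=E[:3,3]
    return R.T@(np.linalg.inv(K)@np.array([uv[0],uv[1],1.])*zc-t)
def cloud(d):
    zm=d['z_map'];v,u=np.mgrid[:480,:640];K=d['camera_matrix'];E=d['extrinsics']
    P=np.stack([(u-K[0,2])/K[0,0]*zm,(v-K[1,2])/K[1,1]*zm,zm],-1)-E[:3,3]
    return P@E[:3,:3]
def proj(d,P):
    p=d['camera_matrix']@(d['extrinsics'][:3,:3]@np.array(P,float)+d['extrinsics'][:3,3]);return p[:2]/p[2]
def blobs(d,lo,hi,amin=30):
    hsv=cv2.cvtColor(np.ascontiguousarray(d['color']),cv2.COLOR_RGB2HSV);m=cv2.inRange(hsv,np.array(lo),np.array(hi))
    cs,_=cv2.findContours(m,cv2.RETR_EXTERNAL,cv2.CHAIN_APPROX_NONE)
    return m,[c for c in cs if cv2.contourArea(c)>amin]
E
python3 - <<'E'
from h import *
d=dict(np.load('top0.npz'));s=dict(np.load('side0.npz'))
C=cloud(d);CS=cloud(s)
for n,lo,hi,z in[('blue',(100,120,40),(125,255,255),22),('orange',(8,200,150),(18,255,255),22),('green',(65,60,30),(90,255,140),20)]:
  for dd,cc,nm in((d,C,'top'),(s,CS,'side')):
    m,b=blobs(dd,lo,hi)
    for c in b:
        r=cv2.minAreaRect(c);p=ray(dd,r[0],z)
        bx=[ray(dd,q,z)[:2].round(0).tolist() for q in cv2.boxPoints(r)]
        mm=np.zeros((480,640),np.uint8);cv2.drawContours(mm,[c],-1,255,-1)
        print(n,nm,np.round(r[0]),np.round(r[1]),p.round(1),bx,'zmed',np.median(cc[mm>0],0).round(1))
for nm,dd in(('side',s),('top',d)):
    u,v=(306,258) if nm=='side' else (303,220)
    cr=dd['color'][v-50:v+50,u-55:u+55,::-1];cv2.imwrite(f'pics/{nm}0c.png',cv2.resize(cr,None,fx=6,fy=6,interpolation=cv2.INTER_CUBIC))
E
```

```text
blue top [ 25. 361.] [50. 17.] [218.2 676.5  22. ] [[198.0, 735.0], [239.0, 739.0], [238.0, 617.0], [197.0, 614.0]] zmed [222.4 632.3 118.6]
blue top [ 26. 326.] [52. 12.] [303.  682.1  22. ] [[289.0, 745.0], [319.0, 747.0], [317.0, 619.0], [287.0, 617.0]] zmed [300.9 637.6 119. ]
blue top [434. 246.] [53. 51.] [ 519.6 -327.4   22. ] [[471.0, -246.0], [599.0, -278.0], [569.0, -410.0], [442.0, -376.0]] zmed [ 521.6 -330.     5.5]
blue top [303. 213.] [12. 12.] [599.5   7.4  22. ] [[615.0, 23.0], [615.0, -8.0], [584.0, -8.0], [584.0, 22.0]] zmed [581.4   6.6 106.2]
blue side [266. 468.] [26. 48.] [235.6 613.   22. ] [[269.0, 669.0], [269.0, 553.0], [202.0, 555.0], [205.0, 669.0]] zmed [213.2 624.4 118.1]
blue side [237. 453.] [23. 59.] [317.9 627.9  22. ] [[347.0, 697.0], [349.0, 554.0], [287.0, 557.0], [289.0, 697.0]] zmed [287.3 646.2 113.4]
blue side [306. 238.] [ 7. 10.] [627.3 -53.2  22. ] [[650.0, -56.0], [624.0, -76.0], [604.0, -51.0], [631.0, -31.0]] zmed [580.    7.8 106.6]
blue side [377. 207.] [45. 34.] [ 515.5 -317.    22. ] [[595.0, -258.0], [614.0, -419.0], [436.0, -375.0
[... 949 characters left out ...]
2.9 -40.1  20. ] [[81.0, -27.0], [82.0, -64.0], [-34.0, -53.0], [-33.0, -17.0]] zmed [  3.5  62.3 158. ]
green side [489. 288.] [35. 44.] [  41.8 -229.6   20. ] [[129.0, -251.0], [16.0, -336.0], [-41.0, -209.0], [66.0, -128.0]] zmed [ -1.    2.7 301.5]
green side [393. 270.] [29.  4.] [ 320.2 -111.9   20. ] [[364.0, -95.0], [368.0, -109.0], [277.0, -129.0], [273.0, -115.0]] zmed [ 323.1 -118.7   11.5]
green side [395. 247.] [18. 38.] [ 367.  -198.5   20. ] [[420.0, -152.0], [373.0, -290.0], [314.0, -245.0], [362.0, -112.0]] zmed [ 372.9 -233.     8.9]
green side [305. 259.] [40. 51.] [573.4  22.5  20. ] [[601.0, 130.0], [683.0, -68.0], [544.0, -91.0], [474.0, 105.0]] zmed [554.4  34.   19.3]
```

```bash
echo
```

```text
(no output)
```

View pics/side0c.png

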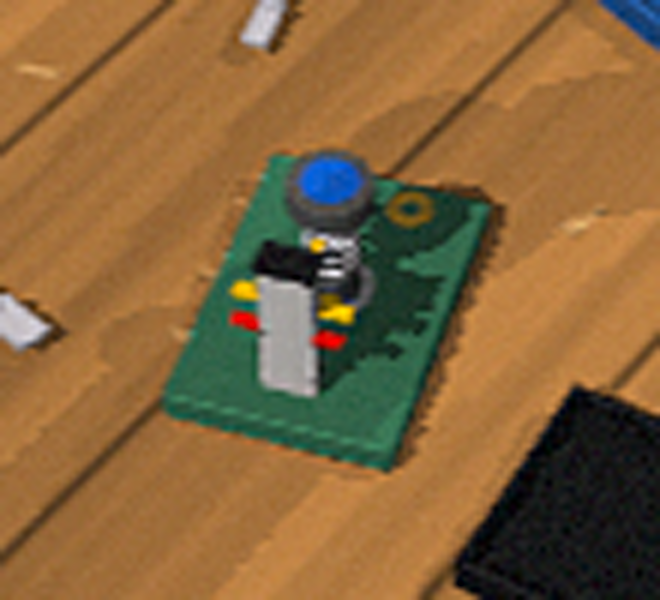

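View pics/top0c.png

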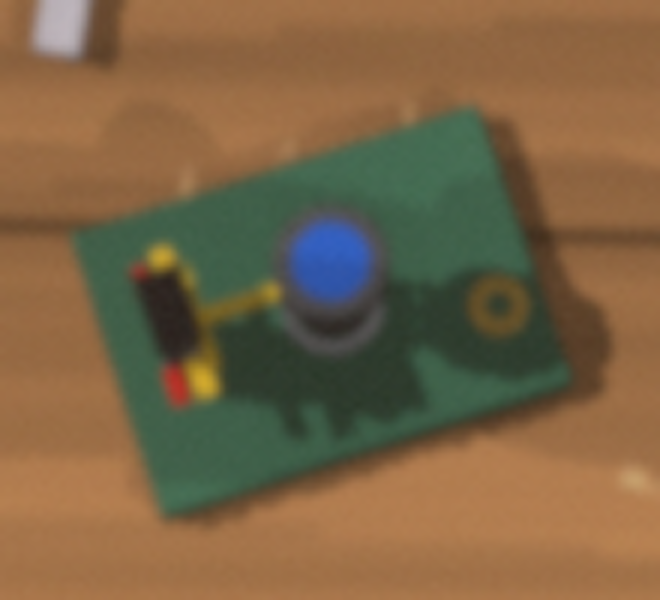

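Spring is at about (581,7), cap top z≈106, and the tester yaw is about +19.6°. I'll turn first, then fly over at the present height.

Emit:
jog_arm([
  {"spin": -7.15},
  {"spin": -7.15},
  {"spin": -7.15},
  {"spin": -7.15},
  {"spin": -7.15},
  {"spin": -7.15},
  {"spin": -7.15},
  {"spin": -7.15},
  {"spin": -7.15},
  {"spin": -7.15},
  {"spin": -7.15},
  {"spin": -7.15},
])

```text
invalid input
```

Emit:
jog_arm([
  {"spin": -7.15},
  {"tx": 0},
  {"tx": 0},
])

```text
invalid input
```

```bash
cat > st.py <<'E'
from bench import manip
import numpy as np,sys
s=manip.sense();R=s['ee_rot'];p=s['tool_pos']
print(round(s['time'],2),p.round(1),'yaw',np.degrees(np.arctan2(R[1,0],R[0,0])).round(2),'zax',R[:,2].round(4),'F',s['ft_force'].round(2),'open',round(s['opening'],1),'q',np.round(s['qpos'],2))
if len(sys.argv)>1:
    t=np.array([float(a) for a in sys.argv[1:4]]);print('tool delta mm',(R.T@(t-p)).round(2))
E
python3 st.py 581 7 230
```

```text
0.15 [ 177.9 -598.5  230.4] yaw -73.45 zax [-3.0e-04  1.8e-03 -1.0e+00] F [-0.36 -0.96  0.26] open 85.2 q [-1.39  0.28 -0.03  1.27 -0.    1.47]
tool delta mm [-465.61 -558.88    1.32]
```

Emit:
jog_arm([
  {"grip": 1, "tx": 0, "ty": 0, "tz": 0, "spin": -7.15},
  {"grip": 1, "tx": 0, "ty": 0, "tz": 0, "spin": -7.15},
  {"grip": 1, "tx": 0, "ty": 0, "tz": 0, "spin": -7.15},
  {"grip": 1, "tx": 0, "ty": 0, "tz": 0, "spin": -7.15},
  {"grip": 1, "tx": 0, "ty": 0, "tz": 0, "spin": -7.15},
  {"grip": 1, "tx": 0, "ty": 0, "tz": 0, "spin": -7.15},
  {"grip": 1, "tx": 0, "ty": 0, "tz": 0, "spin": -7.15},
  {"grip": 1, "tx": 0, "ty": 0, "tz": 0, "spin": -7.15},
  {"grip": 1, "tx": 0, "ty": 0, "tz": 0, "spin": -7.15},
  {"grip": 1, "tx": 0, "ty": 0, "tz": 0, "spin": -7.15},
  {"grip": 1, "tx": 0, "ty": 0, "tz": 0, "spin": -7.15},
  {"grip": 1, "tx": 0, "ty": 0, "tz": 0, "spin": -7.15},
])

```text
time: 1.15
tool_pos: [177.9, -598.8, 230.8]
ee_rot: [[0.976, 0.22, -0.0], [0.22, -0.976, 0.001], [0.0, -0.001, -1.0]]
ft_force: [0.0, -0.1, 0.7]
opening: 85.3
```

Emit:
jog_arm([
  {"grip": 1, "tx": 0, "ty": 0, "tz": 0, "spin": -7.0},
  {"grip": 1, "tx": 2.65, "ty": -1.98, "tz": 0, "spin": 0},
  {"grip": 1, "tx": 2.65, "ty": -1.98, "tz": 0, "spin": 0},
  {"grip": 1, "tx": 2.65, "ty": -1.98, "tz": 0, "spin": 0},
  {"grip": 1, "tx": 2.65, "ty": -1.98, "tz": 0, "spin": 0},
  {"grip": 1, "tx": 2.65, "ty": -1.98, "tz": 0, "spin": 0},
  {"grip": 1, "tx": 2.65, "ty": -1.98, "tz": 0, "spin": 0},
  {"grip": 1, "tx": 2.65, "ty": -1.98, "tz": 0, "spin": 0},
  {"grip": 1, "tx": 2.65, "ty": -1.98, "tz": 0, "spin": 0},
  {"grip": 1, "tx": 2.65, "ty": -1.98, "tz": 0, "spin": 0},
  {"grip": 1, "tx": 2.65, "ty": -1.98, "tz": 0, "spin": 0},
  {"grip": 1, "tx": 2.65, "ty": -1.98, "tz": 0, "spin": 0},
])

```text
time: 2.15
tool_pos: [381.3, -295.4, 231.1]
ee_rot: [[0.944, 0.331, -0.0], [0.331, -0.944, 0.0], [-0.0, -0.0, -1.0]]
ft_force: [-0.4, -1.0, 0.4]
opening: 85.4
```

Emit:
jog_arm([
  {"grip": 1, "tx": 2.65, "ty": -1.98, "tz": 0, "spin": 0},
  {"grip": 1, "tx": 2.65, "ty": -1.98, "tz": 0, "spin": 0},
  {"grip": 1, "tx": 2.65, "ty": -1.98, "tz": 0, "spin": 0},
  {"grip": 1, "tx": 2.65, "ty": -1.98, "tz": 0, "spin": 0},
  {"grip": 1, "tx": 2.65, "ty": -1.98, "tz": 0, "spin": 0},
  {"grip": 1, "tx": 2.65, "ty": -1.98, "tz": 0, "spin": 0},
  {"grip": 1, "tx": 2.65, "ty": -1.98, "tz": 0, "spin": 0},
  {"grip": 1, "tx": 2.65, "ty": -1.98, "tz": 0, "spin": 0},
  {"grip": 1, "tx": 2.65, "ty": -1.98, "tz": 0, "spin": 0},
  {"grip": 1, "tx": 2.0, "ty": -1.5, "tz": 0, "spin": 0},
  {"grip": 1, "tx": 1.3, "ty": -0.9, "tz": 0, "spin": 0},
  {"grip": 1, "tx": 0, "ty": 0, "tz": 0, "spin": 0},
])

```text
time: 3.15
tool_pos: [571.4, -13.8, 230.9]
ee_rot: [[0.942, 0.335, 0.0], [0.335, -0.942, 0.001], [0.001, -0.001, -1.0]]
ft_force: [0.5, 0.6, -0.3]
opening: 85.4
```

```bash
python3 st.py 581 7 230; python3 - <<'E'
from h import *
from bench import manip
d=manip.snapshot('wrist');np.savez('w1.npz',**d);cv2.imwrite('pics/w1.png',d['color'][:,:,::-1])
E
```

```text
3.15 [571.4 -13.8 230.9] yaw 19.55 zax [ 4.e-04  9.e-04 -1.e+00] F [ 0.49  0.62 -0.33] open 85.4 q [-0.14  0.18 -0.15  1.24  0.    1.09]
tool delta mm [ 15.97 -16.42   0.88]
```

View pics/w1.png

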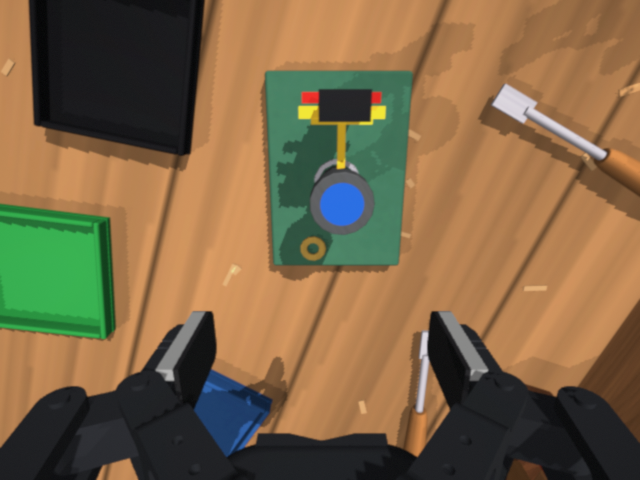

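The wrist view shows the blue disc at (342,204), the column at (345,105), yellow tabs at v≈113 and red bars at v≈97.

```bash
cat > m.py <<'E'
from h import *
def meas(d,ztop=None):
    C=cloud(d)
    m,b=blobs(d,(100,150,80),(125,255,255),60)
    for c in b:
        if cv2.contourArea(c)>4000: continue
        mo=cv2.moments(c);uv=(mo['m10']/mo['m00'],mo['m01']/mo['m00']);mm=np.zeros((480,640),np.uint8);cv2.drawContours(mm,[c],-1,255,-1)
        q=C[mm>0];z=np.median(q[:,2]);print('disc uv',np.round(uv,1),'z',z.round(1),'xyz',ray(d,uv,z).round(1),'area',cv2.contourArea(c))
    for nm,lo,hi in(('yel',(22,150,120),(32,255,255)),('red',(0,180,120),(5,255,255))):
        m,b=blobs(d,lo,hi,8)
        for c in b:
            mm=np.zeros((480,640),np.uint8);cv2.drawContours(mm,[c],-1,255,-1);q=C[mm>0]
            print(nm,cv2.boundingRect(c),'med',np.median(q,0).round(1),'z pct',np.percentile(q[:,2],[10,50,90]).round(1))
    m,b=blobs(d,(65,60,30),(90,255,140),3000)
    for c in b: 
        r=cv2.boxPoints(cv2.minAreaRect(cv2.convexHull(c)));print('base',[ray(d,q,20)[:2].round(1).tolist() for q in r])
E
python3 - <<'E'
from m import *
d=dict(np.load('w1.npz'));meas(d)
C=cloud(d)
# black column top
hsv=cv2.cvtColor(d['color'],cv2.COLOR_RGB2HSV);m=((C[:,:,2]>108)&(C[:,:,2]<125)&(hsv[:,:,2]<60)).astype(np.uint8);m[250:]=0
q=C[m>0];print('col',q.mean(0),len(q))
r=cv2.minAreaRect(np.argwhere(m)[:,::-1].astype(np.float32));print(r,[ray(d,a,119)[:2].round(1) for a in cv2.boxPoints(r)])
# cap: points of height 95-112 
k=(C[:,:,2]>98)&(C[:,:,2]<112);k[:150]=0;k[260:]=0;q=C[k];print('cap',q.min(0),q.max(0),cv2.minEnclosingCircle(q[:,:2].astype(np.float32)))
E
```

```text
disc uv [226.4 412.6] z 6.7 xyz [ 550.8 -311.6    6.7] area 3152.0
disc uv [341.7 203.8] z 108.2 xyz [578.2   7.3 108.2] area 1406.0
yel (299, 106, 87, 63) med [563.6  57.2  82.8] z pct [81.4 82.8 84. ]
red (371, 92, 10, 11) med [578.3  85.2  71.7] z pct [ 70.8  71.7 118.9]
red (302, 92, 17, 11) med [531.5  69.   71.7] z pct [70.8 71.7 72.5]
base [[487.1, 76.1], [605.6, 118.2], [679.5, -47.6], [539.3, -97.4]]
col [555.5303406   71.24186466 119.15267672] 1546
((344.5, 105.0), (30.0, 51.0), 90.0) [array([537.2,  74.3]), array([567.6,  85.1]), array([574.4,  68.2]), array([543.2,  57.1])]
cap [555.02986106 -16.03669689  98.00089831] [602.72502528  31.12272355 110.60399793] ((578.7568969726562, 7.544083595275879), 23.999433517456055)
```

Emit:
jog_arm([
  {"grip": -1, "tx": 0.24, "ty": -0.29, "tz": 0.8, "spin": 0},
  {"grip": -1, "tx": 0.24, "ty": -0.29, "tz": 1.5, "spin": 0},
  {"grip": -1, "tx": 0.24, "ty": -0.29, "tz": 1.8, "spin": 0},
  {"grip": -1, "tx": 0.24, "ty": -0.29, "tz": 1.8, "spin": 0},
  {"grip": -1, "tx": 0.24, "ty": -0.29, "tz": 1.8, "spin": 0},
  {"grip": -1, "tx": 0.23, "ty": -0.29, "tz": 1.5, "spin": 0},
  {"grip": -1, "tx": 0, "ty": 0, "tz": 1.0, "spin": 0},
  {"grip": -1, "tx": 0, "ty": 0, "tz": 0.5, "spin": 0},
  {"grip": -1, "tx": 0, "ty": 0, "tz": 0, "spin": 0},
  {"grip": -1, "tx": 0, "ty": 0, "tz": 0, "spin": 0},
  {"grip": -1, "tx": 0, "ty": 0, "tz": 0, "spin": 0},
])

```text
time: 4.12
tool_pos: [578.6, 4.4, 125.4]
ee_rot: [[0.944, 0.331, 0.002], [0.331, -0.944, -0.0], [0.002, 0.001, -1.0]]
ft_force: [0.2, -0.5, 0.8]
opening: 0.1
```

```bash
python3 st.py 578.7 7.4 112; python3 - <<'E'
from m import *
from bench import manip
d=manip.snapshot('wrist');np.savez('w2.npz',**d);cv2.imwrite('pics/w2.png',d['color'][:,:,::-1]);meas(d)
E
python3 st.py
```

```text
4.12 [578.6   4.4 125.4] yaw 19.32 zax [ 1.9e-03 -3.0e-04 -1.0e+00] F [ 0.24 -0.49  0.85] open 0.1 q [-0.1   0.27 -0.27  1.03 -0.    1.13]
tool delta mm [ 1.11 -2.83 13.39]
disc uv [327.6 281.1] z 108.1 xyz [577.9  11.1 108.1] area 2303.0
yel (320, 170, 13, 61) med [566.4  42.3  82.9] z pct [82.  82.9 83.7]
yel (260, 137, 25, 28) med [533.2  58.4  83. ] z pct [82.  83.  83.9]
yel (370, 136, 23, 28) med [582.2  76.   82.9] z pct [82.1 82.9 84. ]
red (354, 115, 32, 16) med [578.3  86.   71.7] z pct [70.8 71.7 72.6]
red (266, 115, 32, 16) med [530.4  69.3  71.7] z pct [71.  71.7 72.6]
base [[487.0, 78.0], [606.1, 119.7], [682.3, -46.6], [532.1, -99.1]]
4.17 [578.7   4.4 125.5] yaw 19.32 zax [ 2.2e-03 -3.0e-04 -1.0e+00] F [-0.16 -0.19 -0.17] open -0.1 q [-0.1   0.27 -0.27  1.03 -0.    1.13]
```

View pics/w2.png

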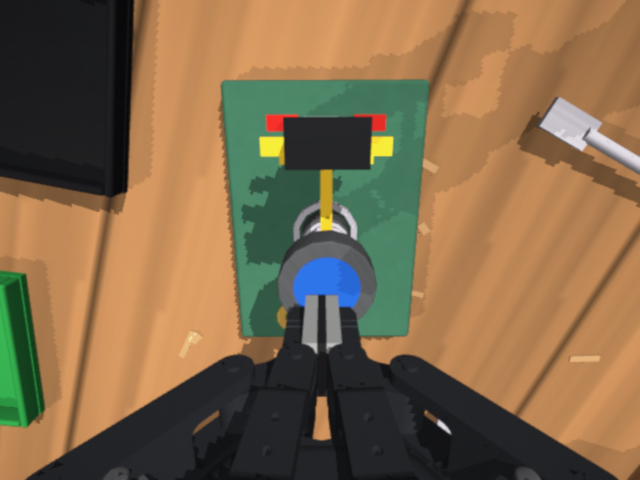

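Emit:
jog_arm([
  {"grip": -1, "tx": 0.1, "ty": -0.28, "tz": 0.4, "spin": -0.3},
  {"grip": -1, "tx": 0, "ty": 0, "tz": 0.5, "spin": 0},
  {"grip": -1, "tx": 0, "ty": 0, "tz": 0.3, "spin": 0},
  {"grip": -1, "tx": 0, "ty": 0, "tz": 0.1, "spin": 0},
  {"grip": -1, "tx": 0, "ty": 0, "tz": 0.1, "spin": 0},
])

```text
time: 4.58
tool_pos: [577.4, 7.9, 109.8]
ee_rot: [[0.942, 0.336, -0.001], [0.336, -0.942, 0.0], [-0.001, -0.0, -1.0]]
ft_force: [-0.3, -0.3, 0.5]
opening: -0.1
```

```bash
cat > f.py <<'E'
from bench import manip
import numpy as np,sys
n=int(sys.argv[1]) if len(sys.argv)>1 else 4
F=[manip.sense()['ft_force']]
for i in range(n-1):
    manip.snapshot('side');F.append(manip.sense()['ft_force'])
F=np.array(F);s=manip.sense();print(round(s['time'],2),'pos',s['tool_pos'].round(2),'zax',s['ee_rot'][:,2].round(4),'F',F.mean(0).round(2),'sd',F.std(0).round(2),F[:,2].round(1))
E
python3 f.py 5
```

```text
4.78 pos [577.87   7.78 110.34] zax [ 1.e-04 -0.e+00 -1.e+00] F [-0.08  0.09 -0.04] sd [0.67 0.31 0.47] [ 0.5 -0.7 -0.3  0.5 -0.2]
```

Emit:
jog_arm([
  {"grip": -1, "tx": 0, "ty": 0, "tz": 0.2, "spin": 0},
  {"grip": -1, "tx": 0, "ty": 0, "tz": 0.1, "spin": 0},
  {"grip": -1, "tx": 0, "ty": 0, "tz": 0.1, "spin": 0},
  {"grip": -1, "tx": 0, "ty": 0, "tz": 0, "spin": 0},
])

```text
time: 5.12
tool_pos: [577.9, 7.8, 106.3]
ee_rot: [[0.942, 0.336, 0.0], [0.336, -0.942, -0.0], [0.0, 0.0, -1.0]]
ft_force: [1.2, -0.1, 0.4]
opening: 0.0
```

```bash
python3 f.py 4
```

```text
5.27 pos [577.97   7.78 106.47] zax [ 3.e-04 -1.e-04 -1.e+00] F [0.34 0.38 1.13] sd [0.69 0.53 0.52] [0.4 0.8 1.7 1.5]
```

Emit:
jog_arm([
  {"grip": -1, "tx": 0, "ty": 0, "tz": 0.1, "spin": 0},
  {"grip": -1, "tx": 0, "ty": 0, "tz": 0.1, "spin": 0},
  {"grip": -1, "tx": 0, "ty": 0, "tz": 0.1, "spin": 0},
  {"grip": -1, "tx": 0, "ty": 0, "tz": 0, "spin": 0},
])

```text
time: 5.6
tool_pos: [578.0, 7.8, 103.4]
ee_rot: [[0.942, 0.336, 0.0], [0.336, -0.942, -0.0], [0.0, 0.0, -1.0]]
ft_force: [0.4, -1.0, 2.9]
opening: 0.1
```

```bash
python3 f.py 4
```

```text
5.75 pos [578.02   7.78 103.54] zax [ 4.e-04 -1.e-04 -1.e+00] F [-0.05 -0.42  2.88] sd [0.35 0.59 0.33] [2.9 3.3 2.4 2.9]
```

Emit:
jog_arm([
  {"grip": -1, "tx": 0, "ty": 0, "tz": 0.1, "spin": 0},
  {"grip": -1, "tx": 0, "ty": 0, "tz": 0.15, "spin": 0},
  {"grip": -1, "tx": 0, "ty": 0, "tz": 0.15, "spin": 0},
  {"grip": -1, "tx": 0, "ty": 0, "tz": 0.15, "spin": 0},
  {"grip": -1, "tx": 0, "ty": 0, "tz": 0.05, "spin": 0},
  {"grip": -1, "tx": 0, "ty": 0, "tz": 0, "spin": 0},
])

```text
time: 6.25
tool_pos: [578.2, 7.8, 97.7]
ee_rot: [[0.942, 0.336, 0.001], [0.336, -0.942, -0.0], [0.001, 0.0, -1.0]]
ft_force: [-0.5, -0.1, 6.3]
opening: 0.4
```

```bash
python3 f.py 4
```

```text
6.4 pos [578.19   7.76  97.85] zax [ 8.e-04 -1.e-04 -1.e+00] F [-0.67  0.13  6.  ] sd [0.5  0.76 0.39] [6.3 5.5 5.8 6.5]
```

Emit:
jog_arm([
  {"grip": -1, "tx": 0, "ty": 0, "tz": 0.1, "spin": 0},
  {"grip": -1, "tx": 0, "ty": 0, "tz": 0.15, "spin": 0},
  {"grip": -1, "tx": 0, "ty": 0, "tz": 0.15, "spin": 0},
  {"grip": -1, "tx": 0, "ty": 0, "tz": 0.15, "spin": 0},
  {"grip": -1, "tx": 0, "ty": 0, "tz": 0.15, "spin": 0},
  {"grip": -1, "tx": 0, "ty": 0, "tz": 0.1, "spin": 0},
  {"grip": -1, "tx": 0, "ty": 0, "tz": 0, "spin": 0},
])

```text
time: 6.98
tool_pos: [578.4, 7.7, 90.6]
ee_rot: [[0.942, 0.336, 0.001], [0.336, -0.942, -0.0], [0.001, 0.001, -1.0]]
ft_force: [-1.4, 0.2, 11.4]
opening: -0.0
```

```bash
python3 f.py 4; python3 - <<'E'
from m import *
from bench import manip
d=manip.snapshot('wrist');np.savez('w3.npz',**d);cv2.imwrite('pics/w3.png',d['color'][:,:,::-1]);meas(d)
E
```

```text
7.13 pos [578.49   7.74  90.72] zax [ 1.5e-03 -1.0e-04 -1.0e+00] F [-2.02  0.06 10.74] sd [0.49 0.09 0.76] [11.4 11.5  9.7 10.3]
disc uv [329.5 295.7] z 91.2 xyz [577.7  16.4  91.2] area 1039.0
yel (318, 198, 14, 52) med [567.   40.4  72.7] z pct [71.7 72.7 73.5]
yel (382, 149, 20, 22) med [584.   77.   72.7] z pct [71.8 72.7 73.6]
yel (250, 149, 22, 22) med [531.6  58.3  72.7] z pct [71.9 72.7 73.6]
red (359, 125, 39, 19) med [577.5  86.2  71.7] z pct [70.8 71.7 73. ]
red (254, 124, 38, 20) med [530.4  70.2  71.7] z pct [70.8 71.7 72.6]
base [[487.1, 77.3], [606.0, 119.7], [684.0, -41.9], [529.8, -96.8]]
```

View pics/w3.png

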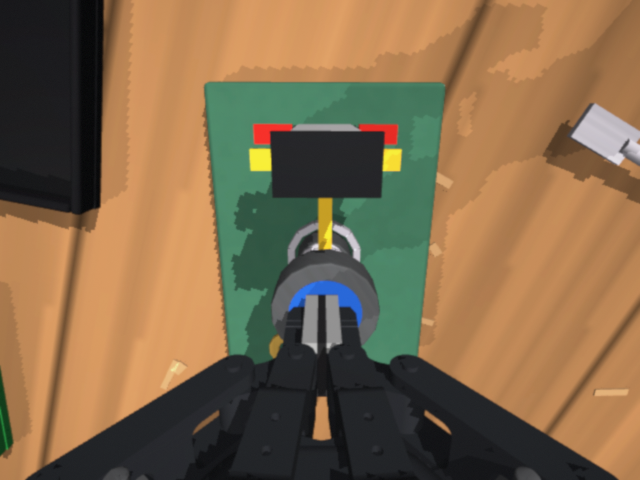

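Emit:
jog_arm([
  {"grip": -1, "tx": -0.02, "ty": 0, "tz": 0.1, "spin": 0},
  {"grip": -1, "tx": 0, "ty": 0, "tz": 0.15, "spin": 0},
  {"grip": -1, "tx": 0, "ty": 0, "tz": 0.15, "spin": 0},
  {"grip": -1, "tx": 0, "ty": 0, "tz": 0.1, "spin": 0},
  {"grip": -1, "tx": 0, "ty": 0, "tz": 0, "spin": 0},
])

```text
time: 7.6
tool_pos: [578.6, 7.7, 86.2]
ee_rot: [[0.942, 0.336, 0.002], [0.336, -0.942, -0.0], [0.002, 0.001, -1.0]]
ft_force: [-1.8, 0.3, 12.4]
opening: -0.0
```

```bash
python3 f.py 5
```

```text
7.8 pos [578.56   7.74  86.31] zax [ 2.1e-03 -1.0e-04 -1.0e+00] F [-2.84  0.22 12.48] sd [0.74 0.26 0.23] [12.4 12.8 12.3 12.2 12.7]
```

Emit:
jog_arm([
  {"grip": -1, "tx": -0.05, "ty": 0.02, "tz": 0.1, "spin": 0},
  {"grip": -1, "tx": 0, "ty": 0, "tz": 0.1, "spin": 0},
  {"grip": -1, "tx": 0, "ty": 0, "tz": 0.1, "spin": 0},
  {"grip": -1, "tx": 0, "ty": 0, "tz": 0.1, "spin": 0},
  {"grip": -1, "tx": 0, "ty": 0, "tz": 0, "spin": 0},
])

```text
time: 8.22
tool_pos: [578.6, 7.6, 82.7]
ee_rot: [[0.942, 0.336, 0.003], [0.336, -0.942, 0.0], [0.003, 0.001, -1.0]]
ft_force: [-2.5, 1.3, 15.8]
opening: -0.1
```

```bash
python3 f.py 5
```

```text
8.42 pos [578.58   7.59  82.83] zax [ 3.e-03  4.e-04 -1.e+00] F [-2.82  0.96 14.83] sd [0.42 0.33 0.53] [15.8 14.3 14.5 14.7 14.9]
```

Emit:
jog_arm([
  {"grip": -1, "tx": 0, "ty": 0, "tz": 0.02, "spin": 0},
  {"grip": -1, "tx": 0, "ty": 0, "tz": 0, "spin": 0},
  {"grip": -1, "tx": 0, "ty": 0, "tz": 0, "spin": 0},
  {"grip": -1, "tx": 0, "ty": 0, "tz": 0, "spin": 0},
  {"grip": -1, "tx": 0, "ty": 0, "tz": 0, "spin": 0},
  {"grip": -1, "tx": 0, "ty": 0, "tz": 0, "spin": 0},
  {"grip": -1, "tx": 0, "ty": 0, "tz": 0, "spin": 0},
])

```text
time: 9.0
tool_pos: [578.6, 7.6, 82.7]
ee_rot: [[0.942, 0.336, 0.003], [0.336, -0.942, 0.0], [0.003, 0.001, -1.0]]
ft_force: [-2.9, 0.8, 14.7]
opening: 0.2
```

```bash
python3 f.py 6
```

```text
9.25 pos [578.62   7.57  82.69] zax [ 3.1e-03  4.0e-04 -1.0e+00] F [-3.02  0.81 15.  ] sd [0.51 0.29 0.41] [14.7 15.7 14.7 14.8 14.7 15.4]
```

Held for about 1 s at 15.0 N. Next I'll release slowly and read the pointer.

Emit:
jog_arm([
  {"grip": -1, "tx": 0, "ty": 0, "tz": -0.2, "spin": 0},
  {"grip": -1, "tx": 0, "ty": 0, "tz": -0.4, "spin": 0},
  {"grip": -1, "tx": 0, "ty": 0, "tz": -0.4, "spin": 0},
  {"grip": -1, "tx": 0, "ty": 0, "tz": -0.4, "spin": 0},
  {"grip": -1, "tx": 0, "ty": 0, "tz": -0.4, "spin": 0},
  {"grip": -1, "tx": 0, "ty": 0, "tz": -0.4, "spin": 0},
  {"grip": -1, "tx": 0, "ty": 0, "tz": -0.3, "spin": 0},
  {"grip": -1, "tx": 0, "ty": 0, "tz": -0.3, "spin": 0},
  {"grip": -1, "tx": 0, "ty": 0, "tz": -0.8, "spin": 0},
  {"grip": -1, "tx": 0, "ty": 0, "tz": -1.5, "spin": 0},
  {"grip": 1, "tx": 0, "ty": 0, "tz": -1.5, "spin": 0},
  {"grip": 1, "tx": 0, "ty": 0, "tz": 0, "spin": 0},
])

```text
time: 10.25
tool_pos: [578.8, 7.1, 148.7]
ee_rot: [[0.942, 0.336, 0.004], [0.336, -0.942, -0.001], [0.003, 0.002, -1.0]]
ft_force: [0.9, -0.1, 0.3]
opening: 23.2
```

Emit:
jog_arm([
  {"grip": 1, "tx": 0, "ty": 0, "tz": 0, "spin": 0},
  {"grip": 1, "tx": 0, "ty": 0, "tz": 0, "spin": 0},
  {"grip": 1, "tx": 0, "ty": 0, "tz": 0, "spin": 0},
])

```text
time: 10.5
tool_pos: [576.1, 7.5, 144.8]
ee_rot: [[0.942, 0.336, -0.003], [0.336, -0.942, 0.0], [-0.002, -0.001, -1.0]]
ft_force: [-0.3, -0.0, -1.1]
opening: 60.2
```

```bash
python3 - <<'E'
from m import *
from bench import manip
d=manip.snapshot('wrist');np.savez('w4.npz',**d);cv2.imwrite('pics/w4.png',d['color'][:,:,::-1]);meas(d)
C=cloud(d);k=(C[:,:,2]>98)&(C[:,:,2]<112);k[:170]=0;k[330:]=0;k[:,:250]=0;k[:,410:]=0;q=C[k];print('cap',cv2.minEnclosingCircle(q[:,:2].astype(np.float32)))
s=manip.snapshot('side');cr=s['color'][208:308,251:361,::-1];cv2.imwrite('pics/s4c.png',cv2.resize(cr,None,fx=6,fy=6,interpolation=cv2.INTER_CUBIC))
E
python3 st.py 578.5 7.6 82
```

```text
disc uv [162.5 465.8] z 6.8 xyz [ 510.  -289.9    6.8] area 1096.5
disc uv [328.6 277.1] z 108.1 xyz [578.5   7.8 108.1] area 2540.0
yel (323, 172, 11, 46) med [567.1  40.5  64.9] z pct [63.7 64.9 65.8]
yel (368, 139, 16, 16) med [583.5  76.7  64.9] z pct [64.1 64.9 65.9]
yel (274, 139, 19, 23) med [533.   58.3  65. ] z pct [64.2 65.  66.1]
red (355, 122, 28, 14) med [577.9  86.   71.6] z pct [70.6 71.6 72.5]
red (275, 121, 29, 15) med [530.8  69.5  71.6] z pct [70.8 71.6 72.5]
base [[486.9, 77.2], [606.1, 119.7], [682.3, -46.2], [534.8, -99.1]]
cap ((578.4050903320312, 7.691678524017334), 24.046737670898438)
10.6 [576.3   7.4 144.9] yaw 19.64 zax [-2.3e-03  2.0e-04 -1.0e+00] F [-0.13  0.5  -0.33] open 74.5 q [-0.1   0.25 -0.25  1.07 -0.    1.13]
tool delta mm [ 2.28  0.67 62.88]
```

View pics/w4.png

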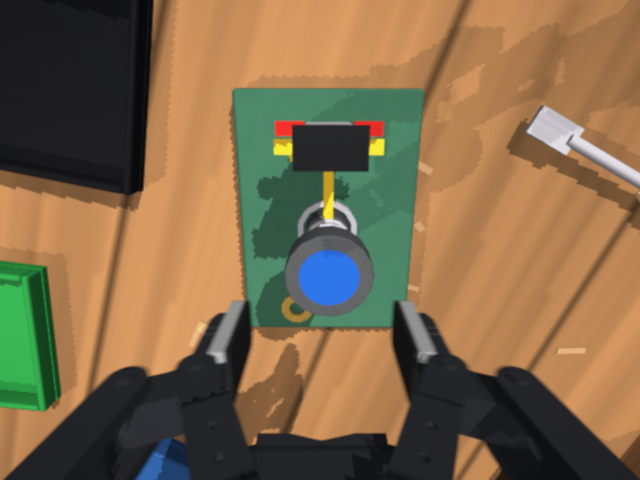

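View pics/s4c.png

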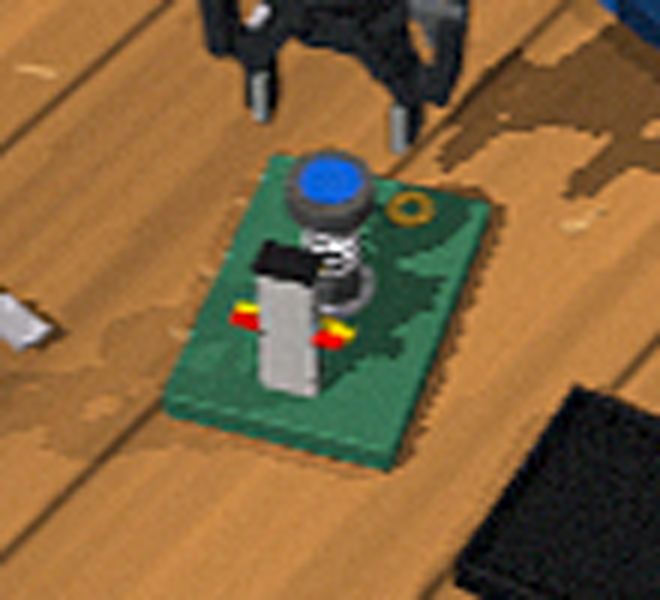

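Pointer top edge is at z≈65 (45 mm above the seat) and the red mark is at 70 to 71.6, so it was driven below and the spring is tired. It goes in the orange tray. Now the grasp.

Emit:
jog_arm([
  {"grip": 1, "tx": 0.1, "ty": 0.03, "tz": 0.8, "spin": 0},
  {"grip": 1, "tx": 0.1, "ty": 0.03, "tz": 1.2, "spin": 0},
  {"grip": 1, "tx": 0, "ty": 0, "tz": 1.2, "spin": 0},
  {"grip": 1, "tx": 0, "ty": 0, "tz": 1.2, "spin": 0},
  {"grip": 1, "tx": 0, "ty": 0, "tz": 1.0, "spin": 0},
  {"grip": 1, "tx": 0, "ty": 0, "tz": 0.6, "spin": 0},
  {"grip": 1, "tx": 0, "ty": 0, "tz": 0.3, "spin": 0},
  {"grip": 1, "tx": 0, "ty": 0, "tz": 0, "spin": 0},
  {"grip": 1, "tx": 0, "ty": 0, "tz": 0, "spin": 0},
])

```text
time: 11.35
tool_pos: [579.5, 7.5, 83.2]
ee_rot: [[0.942, 0.336, 0.0], [0.336, -0.942, -0.0], [0.0, 0.0, -1.0]]
ft_force: [-0.3, -0.9, -0.4]
opening: 86.0
```

```bash
python3 - <<'E'
from m import *
from bench import manip
d=manip.snapshot('wrist');cv2.imwrite('pics/w5.png',d['color'][:,:,::-1]);meas(d)
E
python3 st.py 578.5 7.6 75
```

```text
yel (317, 202, 14, 52) med [567.8  38.5  64.9] z pct [64.2 64.9 65.7]
yel (384, 147, 16, 23) med [584.8  77.3  64.9] z pct [64.  64.9 66. ]
yel (248, 147, 17, 22) med [530.6  58.   65. ] z pct [64.2 65.  65.9]
red (359, 124, 40, 20) med [577.8  86.3  71.7] z pct [70.7 71.7 72.9]
red (248, 124, 41, 20) med [530.3  70.5  71.7] z pct [70.9 71.7 72.9]
base [[487.0, 77.2], [605.9, 119.6], [685.7, -44.8], [529.7, -100.6]]
11.4 [579.9   7.4  83.6] yaw 19.65 zax [ 1.1e-03 -1.0e-04 -1.0e+00] F [ 0.18 -0.4   0.2 ] open 85.1 q [-0.1   0.31 -0.31  0.95  0.    1.13]
tool delta mm [-1.23 -0.62  8.59]
```

View pics/w5.png

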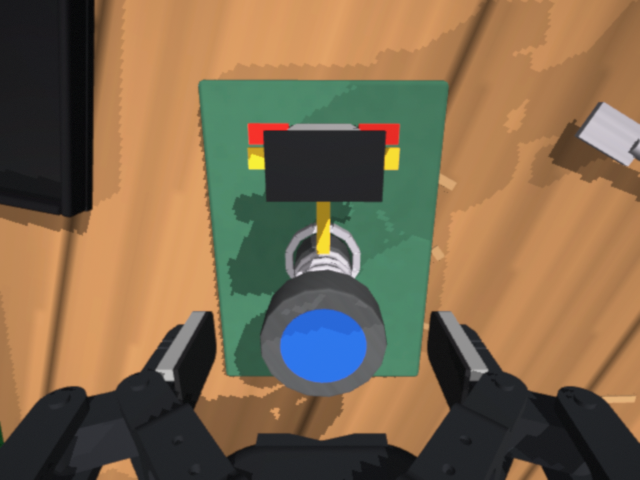

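Emit:
jog_arm([
  {"grip": 1, "tx": 0, "ty": 0, "tz": 0.5, "spin": 0},
  {"grip": 1, "tx": 0, "ty": 0, "tz": 0.3, "spin": 0},
  {"grip": 1, "tx": 0, "ty": 0, "tz": 0, "spin": 0},
  {"grip": -1, "tx": 0, "ty": 0, "tz": 0, "spin": 0},
  {"grip": -1, "tx": 0, "ty": 0, "tz": 0, "spin": 0},
  {"grip": -1, "tx": 0, "ty": 0, "tz": 0, "spin": 0},
  {"grip": -1, "tx": 0, "ty": 0, "tz": 0, "spin": 0},
  {"grip": -1, "tx": 0, "ty": 0, "tz": 0, "spin": 0},
  {"grip": -1, "tx": 0, "ty": 0, "tz": 0, "spin": 0},
], squeeze=35)

```text
time: 12.15
tool_pos: [579.5, 7.5, 75.3]
ee_rot: [[0.942, 0.336, 0.0], [0.336, -0.942, -0.0], [0.0, 0.0, -1.0]]
ft_force: [0.5, 0.1, -0.6]
opening: 47.0
```

```bash
python3 - <<'E'
from m import *
from bench import manip
d=manip.snapshot('wrist');cv2.imwrite('pics/w6.png',d['color'][:,:,::-1]);meas(d)
E
python3 f.py 3;python3 st.py 578.5 7.6 75
```

```text
yel (316, 209, 15, 51) med [567.9  37.6  64.9] z pct [64.1 64.9 65.7]
yel (388, 149, 15, 24) med [585.1  77.5  65. ] z pct [63.9 65.  66. ]
yel (244, 149, 17, 23) med [530.3  58.1  65. ] z pct [64.2 65.  65.9]
red (361, 125, 42, 21) med [577.2  86.3  71.7] z pct [70.9 71.7 72.7]
red (244, 125, 43, 21) med [530.   70.7  71.7] z pct [71.  71.7 72.6]
base [[513.6, -33.9], [521.9, 44.9], [567.4, 42.4], [564.5, -39.3]]
base [[526.2, 91.2], [605.9, 119.6], [670.1, -11.0], [569.8, -46.8]]
12.3 pos [579.48   7.48  75.23] zax [ 4.e-04  0.e+00 -1.e+00] F [0.23 0.31 0.42] sd [0.35 0.4  0.1 ] [0.5 0.5 0.3]
12.3 [579.5   7.5  75.2] yaw 19.65 zax [ 4.e-04  0.e+00 -1.e+00] F [-0.04  0.59  0.28] open 47.1 q [-0.1   0.32 -0.32  0.93  0.    1.13]
tool delta mm [-0.88 -0.44  0.23]
```

View pics/w6.png

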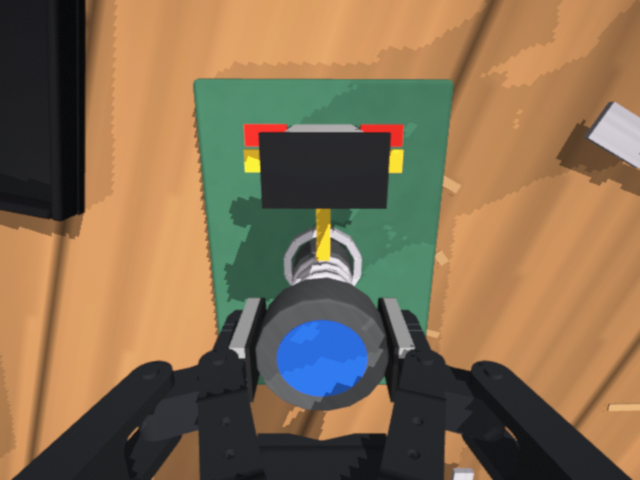

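Emit:
jog_arm([
  {"grip": -1, "tx": 0, "ty": 0, "tz": -0.2, "spin": 0},
  {"grip": -1, "tx": 0, "ty": 0, "tz": -0.4, "spin": 0},
  {"grip": -1, "tx": 0, "ty": 0, "tz": -0.6, "spin": 0},
  {"grip": -1, "tx": 0, "ty": 0, "tz": -0.8, "spin": 0},
  {"grip": -1, "tx": 0, "ty": 0, "tz": -1.0, "spin": 0},
  {"grip": -1, "tx": 0, "ty": 0, "tz": -1.2, "spin": 0},
  {"grip": -1, "tx": 0, "ty": 0, "tz": -1.2, "spin": 0},
  {"grip": -1, "tx": 0, "ty": 0, "tz": -1.2, "spin": 0},
  {"grip": -1, "tx": 0, "ty": 0, "tz": -1.2, "spin": 0},
  {"grip": -1, "tx": 0, "ty": 0, "tz": -1.2, "spin": 0},
  {"grip": -1, "tx": 0, "ty": 0, "tz": -1.2, "spin": 0},
  {"grip": -1, "tx": 0, "ty": 0, "tz": -1.2, "spin": 0},
])

```text
time: 13.3
tool_pos: [579.3, 7.5, 190.6]
ee_rot: [[0.942, 0.336, 0.0], [0.336, -0.942, -0.0], [0.0, 0.0, -1.0]]
ft_force: [-0.4, 0.1, -1.4]
opening: 47.0
```

Emit:
jog_arm([
  {"grip": -1, "tx": 0, "ty": 0, "tz": -1.2, "spin": 0},
  {"grip": -1, "tx": 0, "ty": 0, "tz": -0.8, "spin": 0},
  {"grip": -1, "tx": 0, "ty": 0, "tz": -0.4, "spin": 0},
  {"grip": -1, "tx": 0, "ty": 0, "tz": 0, "spin": 0},
])

```text
time: 13.63
tool_pos: [580.1, 7.4, 214.4]
ee_rot: [[0.942, 0.336, 0.002], [0.336, -0.942, -0.0], [0.002, 0.001, -1.0]]
ft_force: [-0.1, -0.1, -2.0]
opening: 47.4
```

```bash
python3 f.py 3; python3 st.py 468.5 325 210; python3 - <<'E'
from m import *
from bench import manip
d=manip.snapshot('wrist');cv2.imwrite('pics/w7.png',d['color'][:,:,::-1]);meas(d)
d=dict(np.load('top0.npz'))
for n,lo,hi in(('orange',(8,200,100),(18,255,255)),):
    m,b=blobs(d,lo,hi);c=max(b,key=cv2.contourArea);C=cloud(d)
    mm=np.zeros((480,640),np.uint8);cv2.drawContours(mm,[c],-1,255,-1);q=C[mm>0]
    hi_=q[q[:,2]>14];print(len(hi_),cv2.minAreaRect(hi_[:,:2].astype(np.float32)));lo_=q[(q[:,2]<10)];print(cv2.minAreaRect(lo_[:,:2].astype(np.float32)),np.median(lo_[:,2]))
E
```

```text
13.73 pos [579.02   7.5  212.73] zax [-7.e-04  0.e+00 -1.e+00] F [-0.02  0.45 -1.68] sd [0.47 0.49 0.28] [-2.  -1.3 -1.7]
13.73 [579.    7.5 212.7] yaw 19.65 zax [-7.e-04  0.e+00 -1.e+00] F [-0.58  1.09 -1.67] open 47.1 q [-0.1   0.21 -0.16  1.21 -0.    1.13]
tool delta mm [   2.67 -336.17    2.82]
disc uv [184.  458.3] z 6.5 xyz [ 527.  -359.8    6.5] area 1209.0
yel (287, 262, 7, 17) med [570.3 -64.6  24.3] z pct [23.5 24.3 25. ]
yel (319, 152, 9, 42) med [566.4  41.   64.8] z pct [20.6 64.8 65.7]
yel (281, 131, 16, 17) med [533.3  57.9  65. ] z pct [64. 65. 66.]
yel (351, 130, 15, 18) med [582.1  75.6  64.9] z pct [63.9 64.9 66. ]
red (344, 117, 21, 11) med [577.1  85.6  71.6] z pct [70.7 71.6 73. ]
red (283, 117, 21, 11) med [531.1  69.   71.8] z pct [70.8 71.8 72.8]
base [[487.4, 76.8], [605.6, 118.9], [678.3, -48.6], [537.6, -98.9]]
423 ((371.4478454589844, 220.78810119628906), (467.3921813964844, 175.32431030273438), 46.77119445800781)
((469.51678466796875, 325.2604675292969), (126.73712158203125, 131.17605590820312), 16.00947380065918) 4.539266598660329
```

View pics/w7.png

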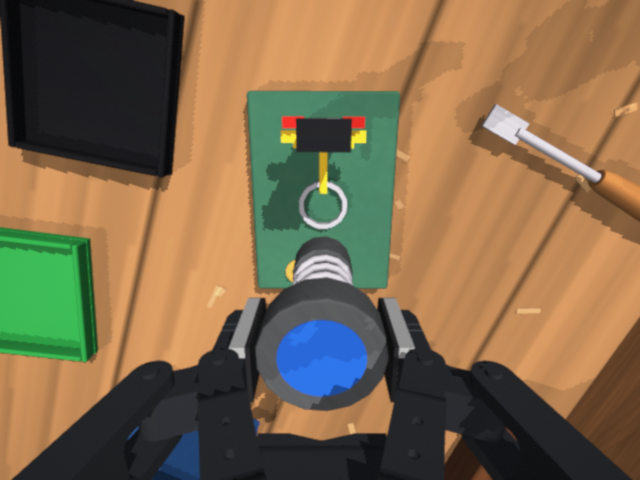

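Spring is lifted, the collar is empty and the pointer has not moved. I'll carry it to the orange tray at (469,325).

Emit:
jog_arm([
  {"grip": -1, "tx": 0.2, "ty": -1.0, "tz": 0, "spin": 0},
  {"grip": -1, "tx": 0.1, "ty": -2.0, "tz": 0, "spin": 0},
  {"grip": -1, "tx": 0, "ty": -3.0, "tz": 0, "spin": 0},
  {"grip": -1, "tx": 0, "ty": -3.2, "tz": 0, "spin": 0},
  {"grip": -1, "tx": 0, "ty": -3.2, "tz": 0, "spin": 0},
  {"grip": -1, "tx": 0, "ty": -3.2, "tz": 0, "spin": 0},
  {"grip": -1, "tx": 0, "ty": -3.2, "tz": 0, "spin": 0},
  {"grip": -1, "tx": 0, "ty": -3.2, "tz": 0, "spin": 0},
  {"grip": -1, "tx": 0, "ty": -3.2, "tz": 0, "spin": 0},
  {"grip": -1, "tx": 0, "ty": -3.2, "tz": 0, "spin": 0},
  {"grip": -1, "tx": 0, "ty": -2.2, "tz": 0, "spin": 0},
  {"grip": -1, "tx": 0, "ty": -1.4, "tz": 0, "spin": 0},
])

```text
time: 14.78
tool_pos: [472.5, 312.3, 212.4]
ee_rot: [[0.941, 0.339, -0.002], [0.339, -0.941, 0.0], [-0.002, -0.001, -1.0]]
ft_force: [-0.3, 0.5, -2.7]
opening: 46.9
```

Emit:
jog_arm([
  {"grip": -1, "tx": 0, "ty": -0.6, "tz": 0, "spin": 0},
  {"grip": -1, "tx": 0, "ty": 0, "tz": 0.5, "spin": 0},
  {"grip": -1, "tx": 0, "ty": 0, "tz": 0, "spin": 0},
  {"grip": -1, "tx": 0, "ty": 0, "tz": 0, "spin": 0},
])

```text
time: 15.12
tool_pos: [472.5, 314.3, 207.3]
ee_rot: [[0.942, 0.335, -0.001], [0.335, -0.942, -0.001], [-0.002, 0.001, -1.0]]
ft_force: [-0.0, 0.2, -2.0]
opening: 47.5
```

```bash
python3 f.py 3; python3 st.py 469 325 62; python3 - <<'E'
from m import *
from bench import manip
d=manip.snapshot('wrist');cv2.imwrite('pics/w8.png',d['color'][:,:,::-1])
d=manip.snapshot('side');cv2.imwrite('pics/s8.png',d['color'][:,:,::-1])
E
```

```text
15.22 pos [472.9  314.35 207.88] zax [-4.e-04 -6.e-04 -1.e+00] F [-0.45  0.13 -1.72] sd [0.35 0.11 0.49] [-2.  -2.1 -1. ]
15.22 [472.9 314.3 207.9] yaw 19.54 zax [-4.e-04 -6.e-04 -1.e+00] F [-0.88 -0.03 -1.03] open 47.3 q [ 0.47  0.19 -0.19  1.19 -0.    1.7 ]
tool delta mm [-3.0000e-02 -1.1400e+01  1.4587e+02]
```

View pics/w8.png

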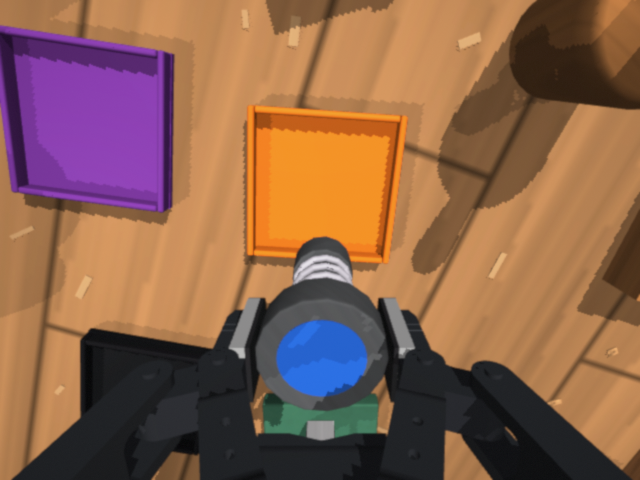

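View pics/s8.png

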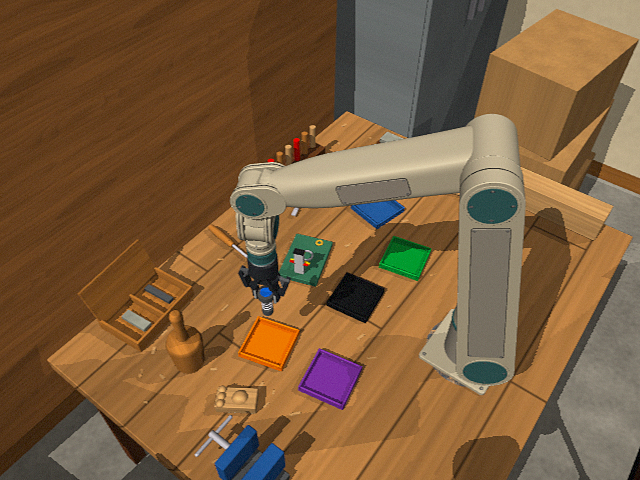

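Emit:
jog_arm([
  {"grip": -1, "tx": 0, "ty": -0.6, "tz": 0.4, "spin": 0},
  {"grip": -1, "tx": 0, "ty": -0.5, "tz": 1.0, "spin": 0},
  {"grip": -1, "tx": 0, "ty": 0, "tz": 1.6, "spin": 0},
  {"grip": -1, "tx": 0, "ty": 0, "tz": 1.8, "spin": 0},
  {"grip": -1, "tx": 0, "ty": 0, "tz": 1.8, "spin": 0},
  {"grip": -1, "tx": 0, "ty": 0, "tz": 1.8, "spin": 0},
  {"grip": -1, "tx": 0, "ty": 0, "tz": 1.6, "spin": 0},
  {"grip": -1, "tx": 0, "ty": 0, "tz": 1.4, "spin": 0},
  {"grip": -1, "tx": 0, "ty": 0, "tz": 1.0, "spin": 0},
  {"grip": -1, "tx": 0, "ty": 0, "tz": 0.6, "spin": 0},
  {"grip": -1, "tx": 0, "ty": 0, "tz": 0.3, "spin": 0},
  {"grip": -1, "tx": 0, "ty": 0, "tz": 0, "spin": 0},
])

```text
time: 16.32
tool_pos: [468.5, 325.8, 74.5]
ee_rot: [[0.942, 0.336, -0.001], [0.336, -0.942, -0.0], [-0.001, 0.0, -1.0]]
ft_force: [0.2, 0.1, -1.9]
opening: 46.9
```

```bash
python3 f.py 4; python3 st.py 469 325 62; python3 - <<'E'
from m import *
from bench import manip
d=manip.snapshot('wrist');cv2.imwrite('pics/w9.png',d['color'][:,:,::-1])
E
```

```text
16.47 pos [469.6  326.33  76.05] zax [ 1.6e-03  9.0e-04 -1.0e+00] F [ 0.29 -0.06 -1.96] sd [0.41 0.14 0.32] [-1.9 -2.4 -1.6 -1.9]
16.47 [469.6 326.3  76. ] yaw 19.65 zax [ 1.6e-03  9.0e-04 -1.0e+00] F [ 0.77  0.03 -1.91] open 47.0 q [ 0.49  0.31 -0.33  0.93  0.    1.72]
tool delta mm [-1.04  1.06 14.05]
```

View pics/w9.png

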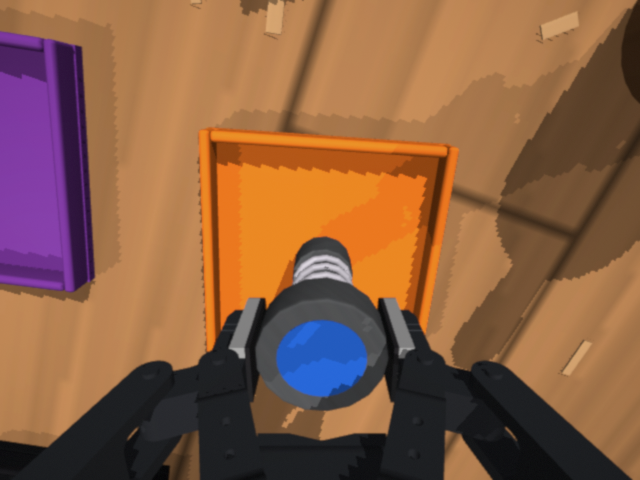

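Spring is inside the orange tray, still above the floor. I'll lower slowly until the weight comes off.

Emit:
jog_arm([
  {"grip": -1, "tx": 0, "ty": 0, "tz": 0.3, "spin": 0},
  {"grip": -1, "tx": 0, "ty": 0, "tz": 0.3, "spin": 0},
  {"grip": -1, "tx": 0, "ty": 0, "tz": 0.2, "spin": 0},
  {"grip": -1, "tx": 0, "ty": 0, "tz": 0.2, "spin": 0},
  {"grip": -1, "tx": 0, "ty": 0, "tz": 0.1, "spin": 0},
  {"grip": -1, "tx": 0, "ty": 0, "tz": 0.1, "spin": 0},
  {"grip": -1, "tx": 0, "ty": 0, "tz": 0, "spin": 0},
])

```text
time: 17.1
tool_pos: [468.7, 325.8, 62.9]
ee_rot: [[0.942, 0.336, -0.0], [0.336, -0.942, -0.0], [-0.0, 0.0, -1.0]]
ft_force: [-0.2, 0.6, -1.0]
opening: 46.8
```

```bash
python3 f.py 4
```

```text
17.25 pos [468.77 325.87  63.22] zax [-1.e-04 -0.e+00 -1.e+00] F [-0.29 -0.04 -1.  ] sd [0.13 0.57 0.16] [-1.  -0.8 -1.3 -0.9]
```

Emit:
jog_arm([
  {"grip": -1, "tx": 0, "ty": 0, "tz": 0.1, "spin": 0},
  {"grip": -1, "tx": 0, "ty": 0, "tz": 0.1, "spin": 0},
  {"grip": -1, "tx": 0, "ty": 0, "tz": 0, "spin": 0},
])

```text
time: 17.5
tool_pos: [468.9, 325.9, 61.2]
ee_rot: [[0.942, 0.336, 0.0], [0.336, -0.942, 0.0], [0.0, -0.0, -1.0]]
ft_force: [-0.9, 0.6, 0.6]
opening: 46.9
```

```bash
python3 f.py 6
```

```text
17.75 pos [468.92 325.92  61.25] zax [ 2.e-04  1.e-04 -1.e+00] F [-0.01 -0.37  0.69] sd [0.52 0.49 0.4 ] [0.6 0.5 0.3 1.6 0.6 0.5]
```

Emit:
jog_arm([
  {"grip": -1, "tx": 0, "ty": 0, "tz": -0.1, "spin": 0},
  {"grip": -1, "tx": 0, "ty": 0, "tz": 0, "spin": 0},
  {"grip": 0.15, "tx": 0, "ty": 0, "tz": 0, "spin": 0},
  {"grip": 0.2, "tx": 0, "ty": 0, "tz": 0, "spin": 0},
  {"grip": 0.3, "tx": 0, "ty": 0, "tz": 0, "spin": 0},
  {"grip": 0.4, "tx": 0, "ty": 0, "tz": 0, "spin": 0},
  {"grip": 0.6, "tx": 0, "ty": 0, "tz": 0, "spin": 0},
  {"grip": 0.8, "tx": 0, "ty": 0, "tz": 0, "spin": 0},
  {"grip": 1, "tx": 0, "ty": 0, "tz": 0, "spin": 0},
  {"grip": 1, "tx": 0, "ty": 0, "tz": 0, "spin": 0},
  {"grip": 1, "tx": 0, "ty": 0, "tz": 0, "spin": 0},
])

```text
time: 18.67
tool_pos: [468.8, 325.9, 62.1]
ee_rot: [[0.942, 0.336, 0.0], [0.336, -0.942, 0.0], [0.0, -0.0, -1.0]]
ft_force: [-0.4, -0.0, -0.1]
opening: 85.6
```

```bash
python3 st.py; python3 - <<'E'
from m import *
from bench import manip
d=manip.snapshot('wrist');cv2.imwrite('pics/w10.png',d['color'][:,:,::-1])
E
```

```text
18.67 [468.8 325.9  62.1] yaw 19.65 zax [ 1.e-04  0.e+00 -1.e+00] F [-0.42 -0.02 -0.05] open 85.6 q [ 0.49  0.32 -0.35  0.9   0.    1.72]
```

View pics/w10.png

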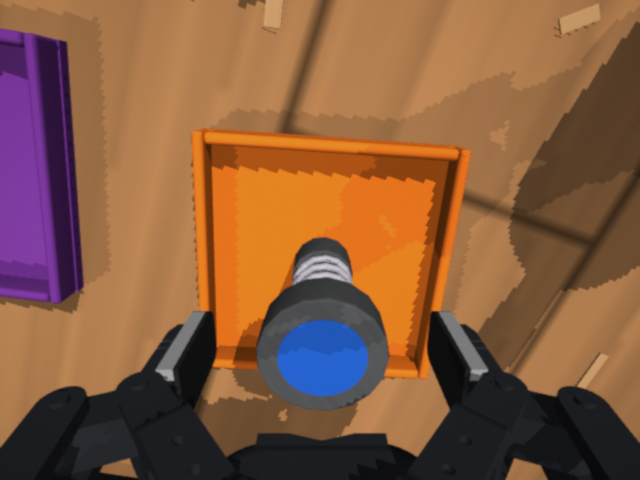

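Released and standing. I'll go straight up and check.

Emit:
jog_arm([
  {"grip": 1, "tx": 0, "ty": 0, "tz": -0.3, "spin": 0},
  {"grip": 1, "tx": 0, "ty": 0, "tz": -0.8, "spin": 0},
  {"grip": 1, "tx": 0, "ty": 0, "tz": -1.3, "spin": 0},
  {"grip": 1, "tx": 0, "ty": 0, "tz": -1.8, "spin": 0},
  {"grip": 1, "tx": 0, "ty": 0, "tz": -2, "spin": 0},
  {"grip": 1, "tx": 0, "ty": 0, "tz": -2, "spin": 0},
  {"grip": 1, "tx": 0, "ty": 0, "tz": -2, "spin": 0},
  {"grip": 1, "tx": 0, "ty": 0, "tz": -2, "spin": 0},
  {"grip": 1, "tx": 0, "ty": 0, "tz": -1.5, "spin": 0},
  {"grip": 1, "tx": 0, "ty": 0, "tz": -0.5, "spin": 0},
  {"grip": 1, "tx": 0, "ty": 0, "tz": 0, "spin": 0},
  {"grip": 1, "tx": 0, "ty": 0, "tz": 0, "spin": 0},
])

```text
time: 19.72
tool_pos: [468.7, 325.8, 204.1]
ee_rot: [[0.942, 0.336, 0.0], [0.336, -0.942, 0.0], [0.0, 0.0, -1.0]]
ft_force: [-0.3, -0.2, -0.4]
opening: 85.3
```

```bash
python3 st.py; python3 - <<'E'
from m import *
from bench import manip
d=manip.snapshot('wrist');cv2.imwrite('pics/w11.png',d['color'][:,:,::-1]);meas(d)
C=cloud(d);k=(C[:,:,2]>84)&(C[:,:,2]<98);k[:170]=0;k[340:]=0;k[:,:250]=0;k[:,410:]=0;q=C[k];print('cap',cv2.minEnclosingCircle(q[:,:2].astype(np.float32)))
d=manip.snapshot('side');cv2.imwrite('pics/s11.png',d['color'][:,:,::-1])
E
```

```text
19.72 [468.7 325.8 204.1] yaw 19.65 zax [ 1.e-04  0.e+00 -1.e+00] F [-0.26 -0.17 -0.37] open 85.3 q [ 0.49  0.2  -0.19  1.19 -0.    1.72]
disc uv [321.7 231.5] z 94.2 xyz [467.4 325.9  94.2] area 1434.0
base [[482.4, 92.5], [599.0, 134.2], [616.3, 92.0], [495.5, 48.8]]
cap ((467.705078125, 326.00885009765625), 23.87666893005371)
```

View pics/w11.png

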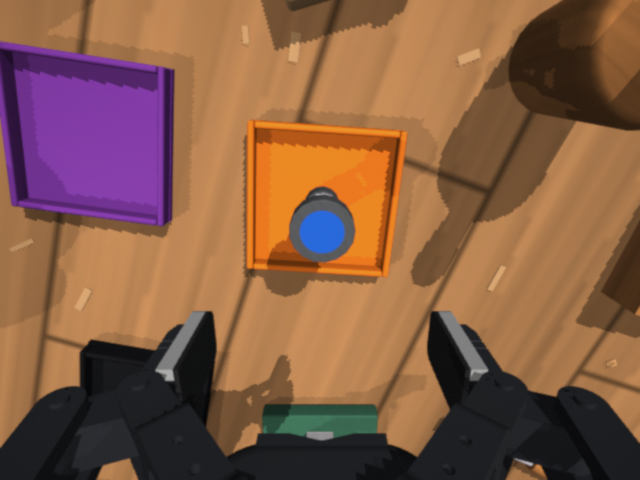

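View pics/s11.png

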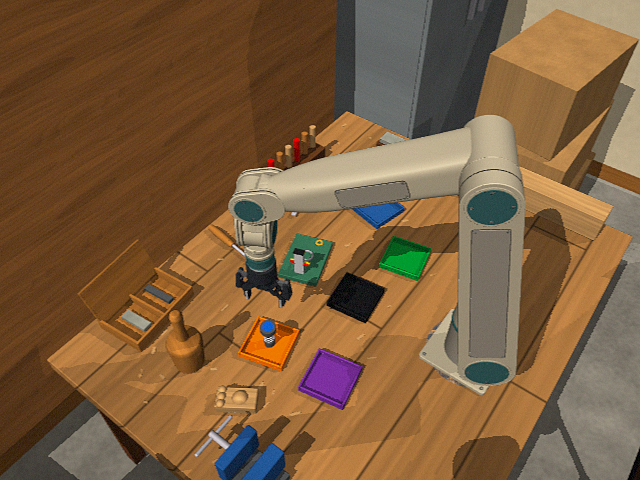

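The spring stands upright in the orange tray: cap at (467.5,326), top z≈94, disc at (322,231) in the wrist view. Nothing else has moved, so I'm handing in.

```bash
python3 -c "
from bench import manip
print(manip.sign_off())"
```

```text
the job is handed in; nothing more can be done
None
```

The spring is tired. I tested it, stood it upright in the orange tray, and handed the job in at about 20 s of the 61 s allowed.

- **Test load:** I pressed with shut fingers at the centre of the cap and held for about 1 s. The force averaged 14.8 to 15.0 N, and the highest single noisy reading was 15.8 N. A sideways force of about 3 N built up under load, so the press was not perfectly straight, but the arm's tilt stayed within about 0.003 rad.
- **Verdict:** After release the pointer's upper edge was at z ≈ 65 mm, against 70 mm for the red mark, so it sits about 5 mm below. By depth, the tops of the red bars read 71.6 mm. The pointer read the same before and after the spring was gripped and lifted.
- **Raw side picture:** It shows the yellow tabs slightly above the red bars. I put that down to viewing angle, because the tabs are farther from that camera, and went by the wrist camera's depth readings.
- **Placing:** The spring stands free near the middle of the orange tray. Its cap top is at z ≈ 94 mm, which fits an 88 mm spring on a 6 mm floor. The gripper is about 110 mm above it, and nothing else looked disturbed in the last pictures.

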